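# Lock a scanning stage with its transport pin

## Task

The microscope's scanning stage has to be locked before it is shipped. Lift the steel pin with the plain round grip out of the rack and lower it into the big round hole in the stage's black top plate, so that its nose finds the bore hidden in the base beneath; then let go, leaving the pin upright and fully home with its flange on the plate. Leave the other two pins in their places in the rack.

Things in the scene. Friction and masses are not known exactly. Their poses are not given: they have to be found in the camera images.
- lock_pin_grip (a point): Steel pin upright in the rack, nose down, 0.17-0.35 kg, 114 mm long. From the bottom: nose widening 6 to 16 mm over 20 mm, shank 16 mm diameter up to 60 mm, flange 52 mm diameter and 6 mm thick (rests on the rack), plain cylindrical grip 24 mm diameter, 48 mm tall. Point: middle of the grip, on the axis, 24 mm above the flange's top and 90 mm above the nose's tip; z up. Raise it over 60 mm to free it.
- pin_hole (a point): Big round hole, 32 mm diameter, near a corner of the stage's black plate (150 x 200 mm, 8 mm thick, top 88 mm above the table). Point: centre of its mouth, at the plate's top; z up. The white base has a 30 mm bore in line with it, 10 mm under the plate, its floor 73 mm below the plate's top. Stage fixed; nothing stands by the hole. Pin fully home: grip's middle 30 mm above this point.
- square_pin_grip (a point): Other steel pin, same length, shank and flange, but a square grip 30 x 30 mm, 48 mm tall; stays in the rack. Point: middle of its grip, 30 mm above the rack's top. The three pins stand in a straight row, 66 mm apart, in any order, in 26 mm holes of a fixed aluminium rack (84 x 210 mm, top 80 mm above the table), turned up to 20 degrees.
- tbar_pin_grip (a point): Third steel pin, same length, shank and flange, with a T-handle: stem 12 mm diameter and a cross bar 56 mm long roughly across the row; stays in the rack. Point: on its axis, 30 mm above the rack's top, 18 mm below the bar's axis.
There are look-alikes about, which are no part of the job. Leave any pink or turquoise look-alike of the part that bears lock_pin_grip alone.

How it is judged (in metres and radians):
On the way, in this order (a step that is already met when the one before it is completed fails the run):
1. the round-grip pin is lifted out of the rack (height (world z) of lock_pin_grip above 0.172 m), for 0.1 s.
2. with the gripper still at the pin, the nose is lowered at least 10 mm into the stage's hole (horizontal distance between lock_pin_grip and pin_hole below 0.018 m and z of lock_pin_grip in the frame of pin_hole below 0.08 m and distance between lock_pin_grip and the grasp point below 0.045 m), for 0.1 s.
At the end, for the whole second after the job is handed in: The round-grip pin is in the stage's hole, its grip within 14 mm of the hole's axis, flange down on the plate (within 5 mm), upright within 10 degrees; the square and T-handled pins are within 30 mm of where they stood (horizontal distance between lock_pin_grip and pin_hole below 0.014 m and z of lock_pin_grip in the frame of pin_hole between 0.02 and 0.035 m and angle between lock_pin_grip's own z axis and vertical below 0.175 rad and distance of each of square_pin_grip, tbar_pin_grip from where it was at the start of the episode below 0.03 m); the robot touches nothing.
It fails at once if one of the other two pins is taken out of its place in the rack (distance of any of square_pin_grip, tbar_pin_grip from where it was at the start of the episode above 0.04 m).
It also fails if it takes over 45 s, if anything falls off the work surface, if the arm or the gripper's body presses on something with over 40 N, if the wrist force passes 120 N, or if a joint passes its speed limit or range.

## Robot

A 7-joint arm with a two-finger parallel gripper is mounted at the origin on the work surface. World frame = base frame: x ahead of the robot, y to its left, z up, the work surface at z = 0. Lengths are in m, angles in degrees, forces in N, time in s.
With the tool pointing down it reaches from about 0.35 to 0.9 m from the base axis. Payload 19.9 kg.
Tool frame: the origin (TCP) lies on the front face of the gripper's body, between the roots of the fingers; the fingertips stand 73 mm ahead of it and the grasp point (between the pads) lies 54 mm ahead of it; z points along the fingers, y is the line along which they close (so a half turn about z gives the same grasp; the last joint's range is limited). The gripper opens to 85 mm and grips with 20 to 120 N. Pads are 22 mm wide; open, the fingers measure 114 mm over their backs; the gripper's body (76 mm by 85 mm) begins 54 mm behind the grasp point. The pads swing forward as they close: fully open they stand 13 mm farther back than shut.
Start: joints at [-68.039, 23.915, -0.59, 92.452, 0.269, 63.638, -3.037], TCP at [0.258, 0.569, 0.304] pointing down, gripper open.
Joint ranges: [-161.28, 161.28], [-22.2, 115.67], [-73.04, 71.86], [3.21, 147.25], [-68.34, 248.33], [10.77, 114.83], [-161.83, 161.83]. Speed limits (degrees/s): [108.29, 108.29, 136.94, 136.94, 172.46, 172.46, 172.46].

## Interface

Orientations are given as [roll, pitch, yaw] about the fixed x, y, z axes, in that order (R = Rz(yaw) Ry(pitch) Rx(roll)).
In Python, from bench import manip, imaging, sign_off gives the robot as it stands.
- The arm moves only by the tool apply_moves, never from a script. Its argument "deltas" is a list of rows, each a list of 3 entries, a list of its own where there are three numbers: the turn, a rotation vector about the tool's x, y, z in rad, then the shift along the tool's x, y, z in cm, then the opening in per cent of the stroke, from 0 (shut) to 100 (fully open). A call has 1 to 5 rows; each row is the pose to reach, as a shift and turn from the pose commanded when the call began, along the tool's axes at that moment; what a row does not reach only later rows make up. A row lasts 1/8 s, in which the tool goes at most 62.5 mm and 10.7 degrees, less where a joint would pass 70% of its speed; a pose out of reach is approached as far as the arm can. A call with a gripper value outside its range is refused whole. The fingers move at their own pace and stop on an object; "force" is the grip in N (left out, the last holds). Time passes only in rows, so rows that repeat a pose let the fingers close. It gives the time, the measured TCP pose, the force, the opening and the grip force at its end, in the units of the state.
- manip.get_state(): the state, without advancing time (a new reading comes with each control period).
- imaging.read_camera(name): name is "scene" or "side" or "wrist"; returns the picture (480x640x3 uint8, blue, green, red); there is no depth.
- imaging.camera_params(name): a dict with "fx", "fy", "cx", "cy" (pixels), "extrinsics" (4x4, takes a point from camera to world coordinates). Camera axes: x right, y down, z forward; pixel columns grow to the right and rows downward; lengths in m; the calibration is good to about 2 mm. A picture is of the moment at which its call begins: read the wrist's pose just before it. camera_params takes no time and is no camera call; for the wrist camera it gives the pose at the moment of the call.
- sign_off(): hands the job in; it is judged then, once.
The state is a dict: "time": time; "qpos": joint angles; "dq": joint speeds; "joint_efforts": joint torques, N m; "eef_pos": TCP position; "ee_rot": TCP orientation; "ft_force": force on the tool from outside, world axes, zero at the start; "torque": the same for the moment, N m; "gripper_width": opening from 0.0 (shut) to 1.0 (fully open); "finger_force": force on a finger pad.
Only numpy, scipy, OpenCV 4.12 (cv2) and the standard library are available. Lean on these libraries where they do the work, as an engineer would, in place of code of your own. Each camera call takes 0.05 s, during which the arm holds its last target. There are 200 camera calls.

## Working session

There is one attempt and no reset: what is moved stays moved. The work goes in short steps, Python scripts to look and compute and a tool call to move; the robot and the scene stay as the last step left them, time stands still between calls to the robot, and variables do not carry over. Pictures are saved under pics/ and viewed, at most 10 in all, crops included, and the job is handed in when it is done.

Besides the shell and the picture viewer there is one more tool, called in YAML: its name, and indented under it one key for each argument. apply_moves: Moves the arm, as the interface text tells. Its arguments: {"type":"object","properties":{"deltas":{"type":"array"},"force":{"type":"number"}},"required":["deltas"]}

```bash
mkdir -p pics; python3 - <<'E'
from bench import manip, imaging
import cv2,numpy as np
for n in("scene","side"):
    cv2.imwrite(f"pics/{n}0.png",imaging.read_camera(n))
    p=imaging.camera_params(n);print(n,p["fx"],p["cx"],p["cy"],np.round(p["extrinsics"],3).tolist())
s=manip.get_state();print(s)
E
```

```text
scene 518.6163188828872 316.13403407872875 236.56102094739498 [[-0.379, 0.594, -0.71, 1.126], [0.925, 0.228, -0.304, 0.16], [-0.018, -0.772, -0.636, 0.686], [0.0, 0.0, 0.0, 1.0]]
side 475.1816851717677 327.1314680834389 232.4623075602709 [[-0.975, -0.152, 0.164, 0.346], [-0.223, 0.719, -0.658, 0.397], [-0.017, -0.678, -0.735, 0.632], [0.0, 0.0, 0.0, 1.0]]
{'time': 0.1, 'qpos': array([-68.03739947,  23.94549008,  -0.58992776,  92.48208809,
         0.26810085,  63.63789967,  -3.03575766]), 'dq': array([ 0.05419598, -0.15446568,  0.0745982 , -0.08010581,  0.02454943,
       -0.03275193, -0.07720275]), 'joint_efforts': array([ 2.57792592e-03, -8.65830874e+01,  6.81235939e-01, -4.35637236e+01,
        1.92766555e-02,  4.71092382e-03,  7.12143424e-05]), 'eef_pos': array([0.25750396, 0.56923264, 0.30331322]), 'ee_rot': array([-1.79936022e+02,  4.05139957e-03,  1.55660118e+02]), 'ft_force': array([ 0.09450093,  1.06066563, -0.58081843]), 'torque': array([-0.05860248, -0.05052783, -0.00269678]), 'finger_force': 0.0, 'gripper_width': 0.9992053514027489}
```

View pics/scene0.png

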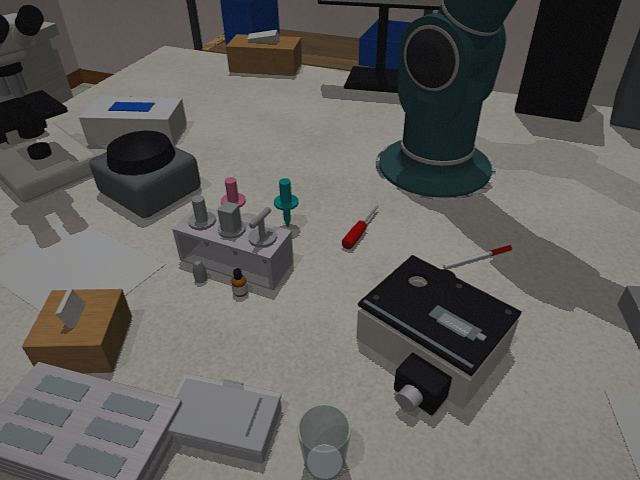

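View pics/side0.png

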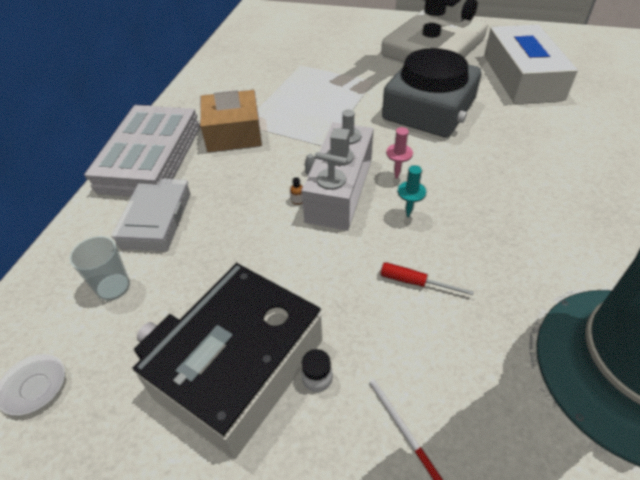

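Scene: the round-grip pin is at about (200,210), with the square pin at (230,218) and the T-bar at (262,228). The look-alikes are pink (232,190) and turquoise (285,190), and there's a loose grey cylinder at (200,270). The hole is at (418,280). In the side view the pin is at (348,125) and the hole at (276,317). By its description, the target is the plain steel cylinder at the rack's end, (200,210). I'll check that in a close crop.

```bash
cat > h.py <<'E'
import numpy as np,cv2
from bench import manip,imaging
from scipy.spatial.transform import Rotation as R
def ray(p,uv):
    E=np.array(p["extrinsics"]);d=E[:3,:3]@[(uv[0]-p["cx"])/p["fx"],(uv[1]-p["cy"])/p["fy"],1];return E[:3,3],d
def plane(p,uv,z):
    o,d=ray(p,uv);return o+d*(z-o[2])/d[2]
def two(p,a,q,b):
    o1,d1=ray(p,a);o2,d2=ray(q,b)
    t=np.linalg.lstsq(np.c_[d1,-d2],o2-o1,rcond=None)[0];x,y=o1+d1*t[0],o2+d2*t[1];return (x+y)/2,np.linalg.norm(x-y)
def totool(p,yaw=None):
    s=manip.get_state();return R.from_euler("xyz",s["ee_rot"],degrees=True).inv().apply(p-s["eef_pos"])
E
python3 - <<'E'
from h import *
S,D=imaging.camera_params("scene"),imaging.camera_params("side")
for n,a,b,z in(("round",(200,210),(348,123),.11),("square",(230,218),(340,143),.11),("hole",(418,281),(276,317),.088)):
    print(n,two(S,a,D,b),plane(S,a,z),plane(D,b,z))
a=cv2.imread("pics/scene0.png")[165:285,160:310];b=cv2.imread("pics/side0.png")[95:215,290:440]
c=cv2.imread("pics/scene0.png")[250:370,350:500];d=cv2.imread("pics/side0.png")[270:390,210:360]
im=cv2.resize(np.vstack([np.hstack([a,b]),np.hstack([c,d])]),None,fx=2.5,fy=2.5,interpolation=cv2.INTER_CUBIC)
cv2.imwrite("pics/crop.png",im)
E
```

```text
round (array([ 0.48634909, -0.35055428,  0.11023713]), np.float64(0.002756818977297083)) [ 0.48759669 -0.34901359  0.11      ] [ 0.4863755  -0.35323981  0.11      ]
square (array([ 0.4882576 , -0.28514409,  0.11093367]), np.float64(0.003484434691955692)) [ 0.48909003 -0.28378418  0.11      ] [ 0.48843993 -0.28916025  0.11      ]
hole (array([0.50056861, 0.07267756, 0.08503221]), np.float64(0.0007614076058996668)) [0.50337573 0.07275839 0.088     ] [0.49979453 0.0748592  0.088     ]
```

View pics/crop.png

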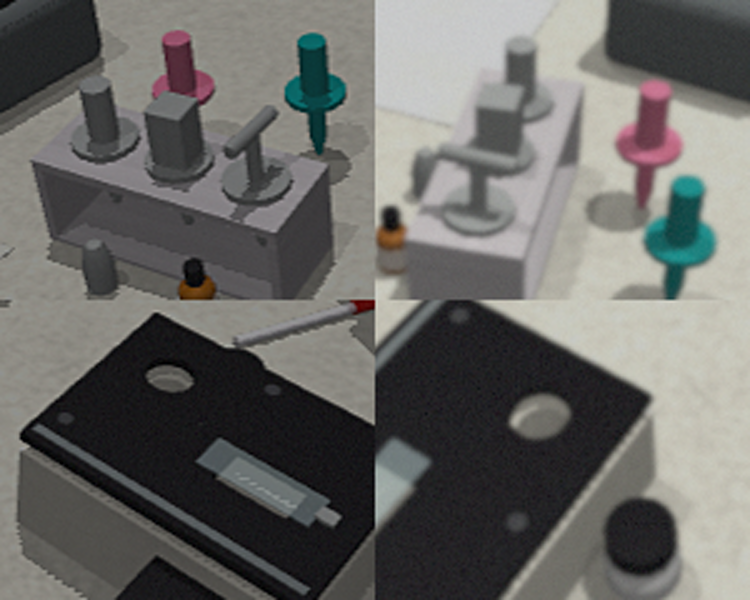

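The crop confirms it: the plain cylinder at the rack's left end is the target. The grips are about 65 mm apart at z≈0.11 and the hole is at z≈0.086, all as expected. I'll move over the pin, closing across the row (yaw 90°).

apply_moves:
  deltas:
    - [[0,0,1.146],[-58.8,-74.3,0],100]
    - [[0,0,1.146],[-58.8,-74.3,0],100]
    - [[0,0,1.146],[-58.8,-74.3,0],100]
    - [[0,0,1.146],[-58.8,-74.3,0],100]
    - [[0,0,1.146],[-58.8,-74.3,0],100]

```text
time: 0.72
eef_pos: [0.3333, 0.2642, 0.3038]
ee_rot: [-180.0, -0.0, 101.6]
ft_force: [1.9, -0.2, 0.9]
gripper_width: 0.998
finger_force: 0.0
```

```bash
python3 -c "
from h import *
s=manip.get_state();print(s['time'],s['eef_pos'],s['ee_rot'],totool(np.array([.487,-.3505,.30]))*100)"
```

```text
0.725 [0.33334877 0.26419153 0.30378253] [-1.79990888e+02 -7.60984559e-03  1.01595429e+02] [-63.30308233   2.69631388   0.369416  ]
```

apply_moves:
  deltas:
    - [[0,0,0.2],[-63.3,2.7,0.4],100]
    - [[0,0,0.2],[-63.3,2.7,0.4],100]
    - [[0,0,0.2],[-63.3,2.7,0.4],100]
    - [[0,0,0.2],[-63.3,2.7,0.4],100]
    - [[0,0,0.2],[-63.3,2.7,0.4],100]

```text
time: 1.35
eef_pos: [0.4109, -0.0384, 0.3021]
ee_rot: [180.0, -0.0, 90.5]
ft_force: [2.5, 0.8, -0.4]
gripper_width: 1.001
finger_force: 0.0
```

```bash
python3 -c "
from h import *
s=manip.get_state();print(s['time'],s['eef_pos'],s['ee_rot'],totool(np.array([.487,-.3505,.30]))*100)"
```

```text
1.35 [ 0.41091578 -0.03843155  0.30213091] [ 1.79960760e+02 -2.86660289e-02  9.05017794e+01] [-31.27238264   7.33469691   0.20246786]
```

apply_moves:
  deltas:
    - [[0,0,0.0],[-31.0,7.3,0],100]
    - [[0,0,0.0],[-31.0,7.3,0],100]
    - [[0,0,0.0],[-31.0,7.3,0],100]
    - [[0,0,0.0],[-31.0,7.3,0],100]
    - [[0,0,0.0],[-31.0,7.3,0],100]

```text
time: 1.98
eef_pos: [0.4856, -0.3417, 0.3015]
ee_rot: [-180.0, -0.0, 90.5]
ft_force: [1.0, 1.1, 1.2]
gripper_width: 0.999
finger_force: 0.0
```

```bash
python3 - <<'E'
from h import *
W=imaging.camera_params("wrist")
im=imaging.read_camera("wrist");cv2.imwrite("pics/w1.png",im)
s=manip.get_state();print(s['time'],s['eef_pos'],s['ee_rot'])
E=np.array(W["extrinsics"]);print(W["fx"],W["cx"],W["cy"],E.round(4).tolist())
for z in(.134,.086):
    c=np.linalg.inv(E)@[.487,-.3505,z,1];print(W["fx"]*c[0]/c[2]+W["cx"],W["fy"]*c[1]/c[2]+W["cy"])
E
```

```text
2.025 [ 0.48442108 -0.34911903  0.30131287] [-179.92029349    0.21089189   90.18507497]
420.83422887780785 322.7969637350394 233.99979863116903 [[1.0, 0.0085, 0.0047, 0.4856], [0.0095, -0.9468, -0.3218, -0.2598], [0.0017, 0.3218, -0.9468, 0.3702], [0.0, 0.0, 0.0, 1.0]]
323.0558675006197 250.36055736275688
322.89861832260954 226.07396592826024
```

View pics/w1.png

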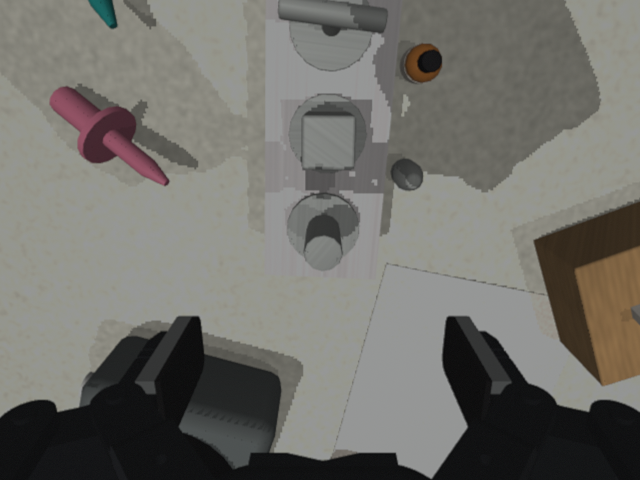

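The wrist view shows the round pin's grip top at (323,252), against a predicted (323,250), with its flange at (323,226). So the estimate holds to about 1 mm. I'll check the clearance of the dark block at lower left and work out the remaining shift.

```bash
python3 - <<'E'
from h import *
W=imaging.camera_params("wrist")
for z in(.05,.08,.1): print(z,plane(W,(145,335),z),plane(W,(280,375),z))
print(plane(W,(323,252),.134),totool(np.array([.487,-.351,.167]))*100,manip.get_state()["ee_rot"])
E
```

```text
0.05 [ 0.33022133 -0.47102869  0.05      ] [ 0.44716424 -0.51257699  0.05      ]
0.08 [ 0.34474349 -0.45187705  0.08      ] [ 0.45071303 -0.48952665  0.08      ]
0.1 [ 0.35442494 -0.43910928  0.1       ] [ 0.45307889 -0.47415975  0.1       ]
[ 0.48558478 -0.3595424   0.134     ] [-0.13949029  0.27596846 13.43152004] [-179.92029349    0.21089189   90.18507497]
```

apply_moves:
  deltas:
    - [[0,0,0],[-0.1,0.2,4],100]
    - [[0,0,0],[-0.1,0.2,8],100]
    - [[0,0,0],[-0.1,0.2,9],100]
    - [[0,0,0],[-0.1,0.2,9],100]

```text
time: 2.52
eef_pos: [0.4872, -0.3411, 0.2124]
ee_rot: [-180.0, 0.0, 90.5]
ft_force: [-0.4, -0.4, 1.1]
gripper_width: 1.002
finger_force: 0.0
```

```bash
python3 - <<'E'
from h import *
W=imaging.camera_params("wrist")
im=imaging.read_camera("wrist");cv2.imwrite("pics/w2.png",im[150:480,120:520])
for z in(.134,.086):
    E=np.array(W["extrinsics"]);c=np.linalg.inv(E)@[.487,-.351,z,1];print(W["fx"]*c[0]/c[2]+W["cx"],W["fy"]*c[1]/c[2]+W["cy"])
print(totool(np.array([.487,-.351,.167]))*100,manip.get_state()["ee_rot"])
E
```

```text
319.579880260837 332.5743186905938
320.0964730143613 281.28790135968853
[-0.96783547 -0.05866657  4.61510276] [1.79949738e+02 4.08656223e-02 9.04878150e+01]
```

View pics/w2.png

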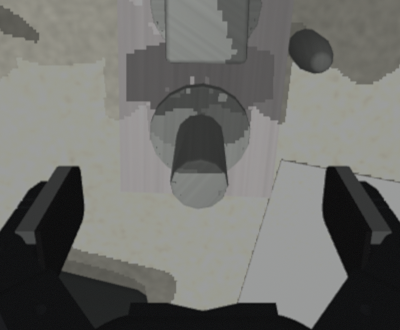

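The grip top is at full-image (320,333), against a predicted (319.6,332.6), so the pin is at (0.487,-0.351). I'll shift sideways, go down and close.

apply_moves:
  deltas:
    - [[0,0,0],[-1.0,0,0.5],100]
    - [[0,0,0],[-1.0,0,2.5],100]
    - [[0,0,0],[-1.0,0,4.5],100]
    - [[0,0,0],[-1.0,0,4.6],100]
    - [[0,0,0],[-1.0,0,4.6],60]
  force: 60

```text
time: 3.2
eef_pos: [0.4872, -0.3511, 0.1659]
ee_rot: [-180.0, 0.0, 90.5]
ft_force: [0.5, -0.3, 0.8]
gripper_width: 0.817
finger_force: 0.0
```

apply_moves:
  deltas:
    - [[0,0,0],[0,0,0],0]
    - [[0,0,0],[0,0,0],0]
    - [[0,0,0],[0,0,0],0]
    - [[0,0,0],[0,0,0],0]
    - [[0,0,0],[0,0,0],0]

```text
time: 3.82
eef_pos: [0.4873, -0.3511, 0.1665]
ee_rot: [180.0, 0.0, 90.5]
ft_force: [-1.7, 1.2, 6.1]
gripper_width: 0.262
finger_force: 58.4
```

Gripped: 0.26 open is about 22–24 mm. Lifting.

apply_moves:
  deltas:
    - [[0,0,0],[0,0,-2],0]
    - [[0,0,0],[0,0,-5],0]
    - [[0,0,0],[0,0,-9],0]
    - [[0,0,0],[0,0,-13],0]
    - [[0,0,0],[0,0,-16],0]

```text
time: 4.45
eef_pos: [0.487, -0.3512, 0.3289]
ee_rot: [179.9, 0.0, 90.5]
ft_force: [0.4, 0.8, -3.7]
gripper_width: 0.265
finger_force: 59.1
```

apply_moves:
  deltas:
    - [[0,0,0],[0,0,0],0]
    - [[0,0,0],[4,0,0],0]
    - [[0,0,0],[9,0,0],0]
    - [[0,0,0],[14,0,0],0]
    - [[0,0,0],[19,0,0],0]

```text
time: 5.08
eef_pos: [0.485, -0.1592, 0.3253]
ee_rot: [-179.9, -0.0, 90.5]
ft_force: [0.7, 0.3, -3.9]
gripper_width: 0.267
finger_force: 59.3
```

apply_moves:
  deltas:
    - [[0,0,0],[5,0,0],0]
    - [[0,0,0],[10,0,0],0]
    - [[0,0,0],[14,0,0],0]
    - [[0,0,0],[16,0,0],0]
    - [[0,0,0],[16,0,0],0]

```text
time: 5.7
eef_pos: [0.4838, 0.0004, 0.3254]
ee_rot: [-179.9, -0.0, 90.6]
ft_force: [-0.3, -0.8, -3.3]
gripper_width: 0.263
finger_force: 59.3
```

```bash
python3 - <<'E'
from h import *
W=imaging.camera_params("wrist")
im=imaging.read_camera("wrist");cv2.imwrite("pics/w3.png",im)
cv2.imwrite("pics/s3.png",imaging.read_camera("side"))
E=np.array(W["extrinsics"]);c=np.linalg.inv(E)@[.501,.074,.088,1];print(W["fx"]*c[0]/c[2]+W["cx"],W["fy"]*c[1]/c[2]+W["cy"])
s=manip.get_state();print(s["time"],s["eef_pos"],s["ee_rot"],s["gripper_width"])
E
```

```text
347.1440506001147 103.74506077175562
5.8 [ 0.48394449 -0.00153202  0.32560645] [-1.79962128e+02  2.42369794e-02  9.04702149e+01] 0.26518025058186434
```

View pics/w3.png

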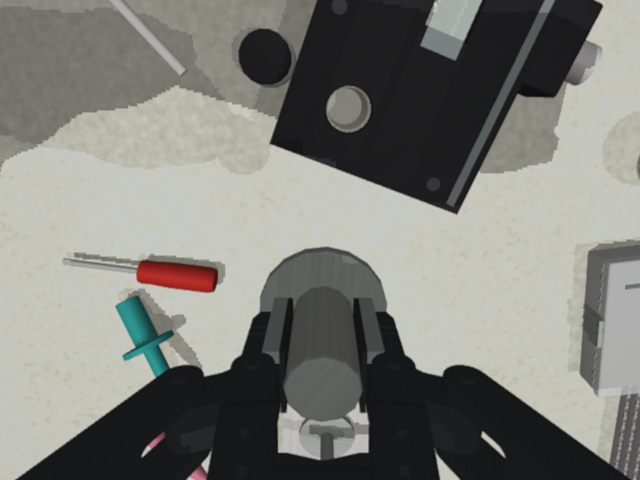

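The pin is held upright between the pads. The hole's mouth is at about (349,108). I'll refine it with an ellipse fit.

```bash
python3 - <<'E'
from h import *
W=imaging.camera_params("wrist")
im=cv2.imread("pics/w3.png")
g=cv2.cvtColor(im,cv2.COLOR_BGR2GRAY);m=np.zeros_like(g);m[75:142,315:385]=(g[75:142,315:385]>60)*255
c=max(cv2.findContours(m,cv2.RETR_EXTERNAL,cv2.CHAIN_APPROX_NONE)[0],key=cv2.contourArea)
e=cv2.fitEllipse(c);print(e)
h=plane(W,e[0],.088);print(h,np.linalg.norm(plane(W,(e[0][0]+e[1][0]/2,e[0][1]),.088)-h)*2)
S,D=imaging.camera_params("scene"),imaging.camera_params("side")
print(plane(S,(418,281.2),.088),plane(D,(276,316.8),.088))
print(totool(np.array([h[0],h[1],.325]))*100)
E
```

```text
((348.0939636230469, 108.65486145019531), (44.27302551269531, 46.59212875366211), 15.595439910888672)
[0.50224767 0.06864514 0.088     ] 0.030912175852337152
[0.50383223 0.07286958 0.088     ] [0.49988681 0.07455847 0.088     ]
[7.00248362 1.88788619 0.05643476]
```

apply_moves:
  deltas:
    - [[0,0,0],[3.5,1,0],0]
    - [[0,0,0],[7.3,1.9,0],0]
    - [[0,0,0],[7.3,1.9,3],0]
    - [[0,0,0],[7.3,1.9,6],0]
    - [[0,0,0],[7.3,1.9,7],0]

```text
time: 6.42
eef_pos: [0.5021, 0.071, 0.2546]
ee_rot: [-179.9, 0.1, 90.4]
ft_force: [0.3, 0.1, -2.7]
gripper_width: 0.261
finger_force: 59.4
```

```bash
python3 - <<'E'
from h import *
a=imaging.read_camera("scene")[180:330,340:500];b=imaging.read_camera("side")[220:370,200:360]
cv2.imwrite("pics/c4.png",cv2.resize(np.hstack([a,b]),None,fx=2.5,fy=2.5,interpolation=cv2.INTER_CUBIC))
s=manip.get_state();print(s["time"],s["eef_pos"],s["ee_rot"],s["ft_force"])
t=s["eef_pos"]-[0,0,.1465]
for n in("scene","side"):
    p=imaging.camera_params(n);E=np.linalg.inv(p["extrinsics"])
    for q in(t,[*t[:2],.088]): c=E@[*q,1];print(n,p["fx"]*c[0]/c[2]+p["cx"],p["fy"]*c[1]/c[2]+p["cy"])
E
```

```text
6.525 [0.50251891 0.07133449 0.25551959] [-1.79932386e+02  5.35970927e-02  9.04128548e+01] [ 0.47332991 -0.4264901  -3.30876463]
scene 418.6469699616591 271.0727363426847
scene 417.26924606466247 280.4366817509252
side 273.2615755839111 305.63030510381753
side 274.83232152556496 314.44377444292184
```

View pics/c4.png

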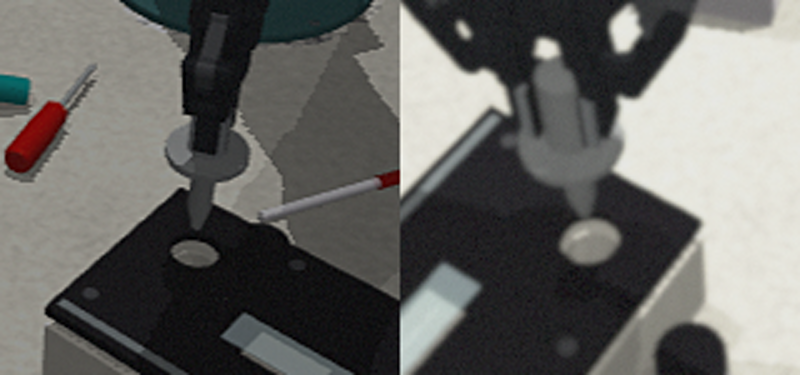

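The nose tip is at scene (419,271) and side (274,307). Dropped straight down it lands within 1 px of the hole's centre in both views, so I can lower it.

apply_moves:
  deltas:
    - [[0,0,0],[0,0,1],0]
    - [[0,0,0],[0,0,2],0]
    - [[0,0,0],[0,0,3],0]
    - [[0,0,0],[0,0,4],0]
    - [[0,0,0],[0,0,4.5],0]

```text
time: 7.15
eef_pos: [0.5025, 0.0721, 0.2102]
ee_rot: [-180.0, 0.0, 90.5]
ft_force: [0.4, 0.1, -3.8]
gripper_width: 0.266
finger_force: 59.4
```

apply_moves:
  deltas:
    - [[0,0,0],[0,0,1],0]
    - [[0,0,0],[0,0,2],0]
    - [[0,0,0],[0,0,3],0]
    - [[0,0,0],[0,0,3.3],0]
    - [[0,0,0],[0,0,3.3],0]

```text
time: 7.78
eef_pos: [0.5027, 0.0721, 0.1778]
ee_rot: [-180.0, 0.0, 90.5]
ft_force: [1.0, -0.1, -3.5]
gripper_width: 0.268
finger_force: 59.4
```

apply_moves:
  deltas:
    - [[0,0,0],[0,0,0.1],0]
    - [[0,0,0],[0,0,0.2],0]
    - [[0,0,0],[0,0,0.3],0]
    - [[0,0,0],[0,0,0.3],0]

```text
time: 8.28
eef_pos: [0.5026, 0.0722, 0.1749]
ee_rot: [-180.0, 0.0, 90.5]
ft_force: [-0.3, 0.5, -3.4]
gripper_width: 0.267
finger_force: 59.4
```

apply_moves:
  deltas:
    - [[0,0,0],[0,0,0],40]
    - [[0,0,0],[0,0,0],60]
    - [[0,0,0],[0,0,0],100]
    - [[0,0,0],[0,0,0],100]
    - [[0,0,0],[0,0,0],100]

```text
time: 8.9
eef_pos: [0.5026, 0.0722, 0.1749]
ee_rot: [180.0, 0.0, 90.5]
ft_force: [0.2, -0.2, -0.4]
gripper_width: 0.997
finger_force: 0.0
```

apply_moves:
  deltas:
    - [[0,0,0],[0,0,0],100]
    - [[0,0,0],[0,0,-2],100]
    - [[0,0,0],[0,0,-5],100]
    - [[0,0,0],[0,0,-10],100]
    - [[0,0,0],[0,0,-12],100]

```text
time: 9.52
eef_pos: [0.5032, 0.072, 0.2973]
ee_rot: [179.9, -0.1, 90.5]
ft_force: [-0.5, -0.9, -0.1]
gripper_width: 1.003
finger_force: 0.0
```

```bash
python3 - <<'E'
from h import *
a=imaging.read_camera("scene")[150:330,150:490];b=imaging.read_camera("side")[100:370,200:400]
b=cv2.resize(b,(340,459));a=cv2.copyMakeBorder(a,0,279,0,0,cv2.BORDER_CONSTANT)
cv2.imwrite("pics/c5.png",np.hstack([a,b]))
print(manip.get_state()["time"])
E
```

```text
9.625
```

View pics/c5.png

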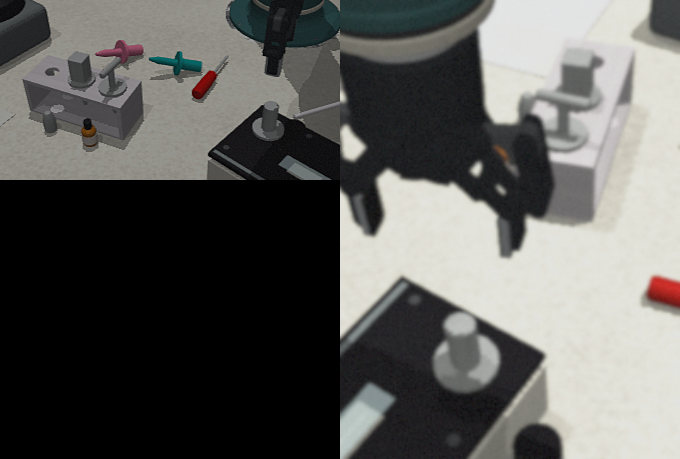

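In the scene crop the pin stands upright at (269,120), and in the side crop at (462,345), with its flange flat on the plate. The square and T-bar pins are still in the rack, and the gripper is clear.

```bash
python3 -c "
from bench import sign_off
print(sign_off())"
```

```text
the job is handed in; nothing more can be done
None
```

I lowered the round-grip pin into the stage's hole and let go; the last pictures show it upright with its flange on the plate and the other two pins still in the rack. I handed the job in at about 9.6 s, and no verdict came back.

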